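Shut the double air tap on the weighing bench

TASK

Both outlets of the double air tap have been left open and blow across the weighing bench: push its two levers round with a fingertip until both are fully shut. Do not pinch the levers or force them against their stops. Leave the single tap as it is and the glassware standing where it is.

Things in the scene. Friction and masses are not known exactly. Their poses are not given: they have to be found in the camera images.
- double_tap: Double gas tap bolted to the bench: white column 32 mm across, two white ball valves on opposite sides, from each a ribbed steel nozzle sloping down. Origin: column axis at bench level; +y axis along the left outlet, -y along the right. Valves are centred 112 mm up; only levers and their hubs rise above 136 mm. Nozzle tips are 111 mm from the axis. Each lever's vertical pivot is 49 mm from the axis.
- left_lever (a joint): Angle (rad) of the plain dark grey lever on the left (+y) valve of the double tap. 1.57 = fully open: points outwards over its nozzle. 0 = fully shut, at a firm stop: square across its outlet, pointing along the tap's +x axis. It shuts clockwise seen from above, stays where it is left, and takes 3 to 4 N at 55 mm from its pivot.
- right_lever (a joint): The same for the lever on the right (-y) valve. 1.57 = fully open: points outwards over its nozzle. 0 = fully shut, at a firm stop: square across its outlet, pointing along the tap's -x axis. It too shuts clockwise seen from above.
- left_lever_grip (a point): Point on the left lever's centre line, 55 mm from its pivot, half-way up (146 mm above the bench). x axis along the lever from pivot to tip, z up. The lever ends 70 mm from its pivot, is 12 mm wide near it and 16 mm wide from 40 to 70 mm, 16 mm thick (138 to 154 mm above the bench); its round hub is 27 mm across.
- right_lever_grip (a point): The same point on the right lever: 55 mm out from its pivot, x axis from pivot to tip.
- single_tap: Single gas tap bolted to the bench, same style and size, with only one valve and nozzle, along its -x axis. Origin: column axis at bench level. Stays as it is.
- single_lever_grip (a point): Point on the single tap's lever (of the same size and height), 55 mm out from its pivot; the lever is open and stays as it is.
- beaker_mid (a point): Loose glass beaker, 68 mm across, 85 mm high; this point is its centre, half-way up. Stays where it is.
- dish_mid (a point): Loose covered glass dish with a filter disc, 91 mm across, 16 mm high; this point is its centre. Stays where it is.
- weighing_bottle_mid (a point): Loose glass weighing bottle with a knobbed stopper, 42 mm across, 66 mm high; this point is its centre. Stays where it is.
Not all that is in view belongs to the job. What is shaped like the double_tap but pink is not meant.

How it is judged:
At the end, for the whole second after the job is handed in: Both levers of the double tap are within 0.1 rad (6 degrees) of their shut stops; the single tap's lever is within 8 mm, and the beaker, dish and weighing bottle within 20 mm, of where they began (value of joint each of left_lever, right_lever below 0.1 rad and distance of single_lever_grip from where it was at the start of the episode below 0.008 m and distance of each of beaker_mid, dish_mid, weighing_bottle_mid from where it was at the start of the episode below 0.02 m); the robot touches nothing.
It fails at once if a lever of the double tap is pinched between the fingers ((contact force between the fingers and double_tap above 1 N and distance between the grasp point and left_lever_grip below 0.045 m and y of the grasp point in the frame of left_lever_grip between -0.007 and 0.007 m and z of the grasp point in the frame of left_lever_grip below 0.014 m) or (contact force between the fingers and double_tap above 1 N and distance between the grasp point and right_lever_grip below 0.045 m and y of the grasp point in the frame of right_lever_grip between -0.007 and 0.007 m and z of the grasp point in the frame of right_lever_grip below 0.014 m)).
It fails at once if the double tap is shoved with more than 35 N (contact force between double_tap and anything else above 35 N).
It fails at once if the single tap's lever is moved (distance of single_lever_grip from where it was at the start of the episode above 0.008 m).
It fails at once if a piece of glassware is shifted, lifted or upset (distance of any of beaker_mid, dish_mid, weighing_bottle_mid from where it was at the start of the episode above 0.02 m).
It also fails if it takes over 59 s, if anything falls off the work surface, if the arm or the gripper's body presses on something with over 40 N, if the wrist force passes 120 N, or if a joint passes its speed limit or range.

ROBOT

A 6-joint arm with a two-finger parallel gripper is mounted at the origin on the work surface. World frame = base frame: x ahead of the robot, y to its left, z up, the work surface at z = 0. Lengths are in m, angles in rad, forces in N, time in s.
With the tool pointing down it reaches from about 0.425 to 1.125 m from the base axis. Payload 14.9 kg.
Tool frame: the origin (TCP) lies at the very end of the fingers, on their centre line; the grasp point (between the pads) lies 19 mm behind it; y points along the fingers, z is the direction in which the jaws open and shut, and the axes are right-handed (so a half turn about y gives the same grasp; the last joint's range is limited). The gripper opens to 91 mm and grips with 3 to 60 N. Pads are 32 mm wide; open, the fingers measure 118 mm over their backs; the gripper's body (76 mm by 178 mm) begins 60 mm behind the grasp point.
Start: joints at [1.268, 0.379, 1.734, -0, 1.028, -0.033], TCP at [0.187, 0.675, 0.214] pointing down, gripper open.
Joint ranges: [-2.77, 2.77], [-0.74, 2.19], [0, 2.66], [-1.06, 4.2], [0.31, 2.87], [-3.08, 3.08]. Speed limits (rad/s): [1.89, 1.89, 2.39, 3.14, 3.14, 3.14].

INTERFACE

Orientations are given as a 3x3 rotation matrix whose columns are the frame's x, y, z axes.
In Python, from cell import manip gives the robot as it stands. The module is installed in compiled form; this text tells all that it offers.
- The arm moves only by the tool apply_moves, never from a script. Its argument "plan" is a list of rows, each a list of 3 entries, a list of its own where there are three numbers: the shift along the tool's x, y, z in m, then the turn, a rotation vector about the tool's x, y, z in degrees, then the opening, from 0 (shut) to 1 (fully open). In form: [[[x, y, z], [rx, ry, rz], jaw], ...]. A call has 1 to 10 rows; each row shifts and turns the commanded pose from where the row before left it, along the tool's axes as they then stand; what a row does not reach is not made up. A row lasts 1/12 s, in which the tool goes at most 41.7 mm and 7.16 degrees, less where a joint would pass 70% of its speed; a pose out of reach is approached as far as the arm can. A call is refused whole if a number of a shift passes 0.0417 or a number of a turn 7.16, either way. A call with a gripper value outside its range is refused whole. The fingers move at their own pace and stop on an object; "newtons" is the grip in N (left out, the last holds). Time passes only in rows, so rows that do not move let the fingers close. It gives the time, the measured TCP pose, the force and the opening at its end, in the units of the state.
- manip.observe(): the state, without advancing time (a new reading comes with each control period).
- manip.grab_frame(name): name is "side" or "top" or "wrist"; returns (picture, depth): 420x560x3 uint8, red, green, blue; 420x560 float32, m along the optical axis (not along the pixel's ray), 0 where there is no reading.
- manip.camera_params(name): a dict with "fx", "fy", "cx", "cy" (pixels), "R" (3x3) and "t" (3): a world point X has camera coordinates R X + t. Camera axes: x right, y down, z forward; pixel columns grow to the right and rows downward; lengths in m; the calibration is good to about 2 mm. A picture is of the moment at which its call begins: read the wrist's pose just before it. camera_params takes no time and is no camera call; for the wrist camera it gives the pose at the moment of the call.
- manip.hand_in(): hands the job in, once; it reports no verdict.
The state is a dict: "clock": time; "joint_pos": joint angles; "joint_velocities": joint speeds; "effort": joint torques, N m; "tcp_pos": TCP position; "eef_rot": TCP orientation; "force": force on the tool from outside, world axes, zero at the start; "ft_torque": the same for the moment, N m; "gripper_width": finger opening in m.
Only numpy, scipy, OpenCV 4.12 (cv2) and the standard library are available. Lean on these libraries where they do the work, as an engineer would, in place of code of your own. Each camera call takes 0.05 s, during which the arm holds its last target.

## Working session

There is one attempt and no reset: what is moved stays moved. The work goes in short steps, Python scripts to look and compute and a tool call to move; the robot and the scene stay as the last step left them, time stands still between calls to the robot, and variables do not carry over. Pictures are saved under pics/ and viewed, and the job is handed in when it is done.

Besides the shell and the picture viewer there is one more tool, called after ">>>" in YAML: its name, and indented under it one key for each argument. apply_moves: Moves the arm, as the interface text tells. Its arguments: {"type":"object","properties":{"plan":{"type":"array"},"newtons":{"type":"number"}},"required":["plan"]}

```bash
mkdir -p pics; ls; python3 - <<'E'
from cell import manip
import numpy as np,cv2
s=manip.observe();print({k:np.round(v,3).tolist() for k,v in s.items()})
for n in ["top","side"]:
    p=manip.camera_params(n);print(n,{k:np.round(v,3).tolist() for k,v in p.items()})
    im,d=manip.grab_frame(n)
    cv2.imwrite(f"pics/{n}0.png",im[:,:,::-1]);np.save(f"pics/{n}0.npy",d)
E
```

```text
pics
{'clock': 0.0, 'joint_pos': [1.268, 0.379, 1.735, 0.0, 1.029, -0.033], 'joint_velocities': [0.0, -0.001, -0.001, -0.002, 0.001, 0.0], 'effort': [-0.003, -76.37, -43.439, 0.065, 0.042, -0.0], 'tcp_pos': [0.186, 0.674, 0.213], 'eef_rot': [[0.964, -0.0, 0.267], [-0.267, -0.001, 0.964], [-0.0, -1.0, -0.001]], 'force': [-0.314, 0.152, -0.097], 'ft_torque': [-0.028, 0.008, 0.003], 'gripper_width': 0.091}
top {'fx': 479.346, 'fy': 479.346, 'cx': 270.354, 'cy': 208.444, 'R': [[-0.034, -0.999, 0.0], [-0.979, 0.033, -0.201], [0.201, -0.007, -0.98]], 't': [0.005, 0.585, 0.952]}
side {'fx': 457.911, 'fy': 457.911, 'cx': 280.008, 'cy': 209.026, 'R': [[0.978, -0.209, 0.014], [-0.097, -0.512, -0.854], [0.186, 0.833, -0.521]], 't': [-0.571, 0.151, 0.964]}
```

View pics/top0.png

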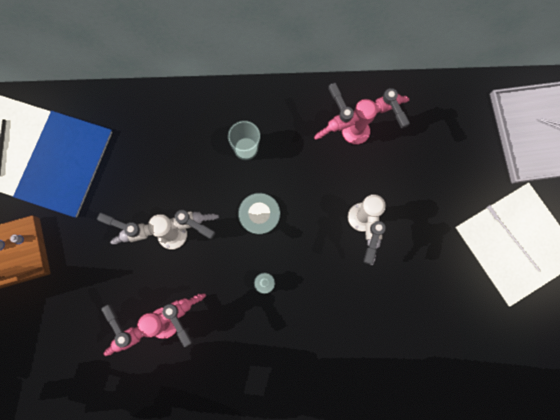

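View pics/side0.png

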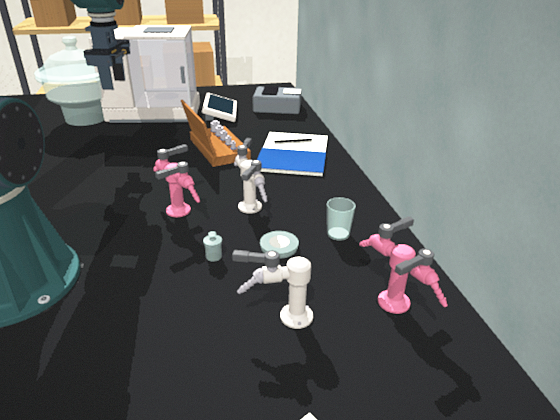

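```bash
cat > h.py <<'E'
import numpy as np,cv2
from cell import manip
def cloud(d,p):
    v,u=np.mgrid[:d.shape[0],:d.shape[1]]
    c=np.stack([(u-p["cx"])/p["fx"]*d,(v-p["cy"])/p["fy"]*d,d],-1)
    return (c-np.array(p["t"]))@np.array(p["R"])
E
python3 - <<'E'
from h import *
im=cv2.imread("pics/top0.png");d=np.load("pics/top0.npy")
W=cloud(d,manip.camera_params("top"));np.save("pics/W.npy",W)
c=im[190:270,80:240];cv2.imwrite("pics/crop0.png",cv2.resize(c,None,fx=5,fy=5,interpolation=cv2.INTER_CUBIC))
for n,(u0,u1,v0,v1) in dict(dt=(85,235,190,265),st=(335,400,185,275),beaker=(220,268,115,165),dish=(232,285,188,238),bot=(250,280,268,298),pink=(95,215,285,362)).items():
    R=W[v0:v1,u0:u1].reshape(-1,3)
    R=R[R[:,2]>0.01];print(n,np.round(R.min(0),3),np.round(R.max(0),3))
    S=R[(R[:,2]>.147)&(R[:,2]<.165)]
    if len(S):print(' lever top',len(S),S.min(0).round(3),S.max(0).round(3))
R=W[190:265,85:235];m=(R[...,2]>.146)
n,l,st,ce=cv2.connectedComponentsWithStats(m.astype(np.uint8))
for i in range(1,n):
    P=R[l==i]
    if len(P)<30: continue
    mu,ev,vt=cv2.PCACompute2(P[:,:2].astype(np.float32),None)
    t=(P[:,:2]-mu)@ev[0]
    print(len(P),P.mean(0).round(4),P[:,2].max().round(3),'dir',ev[0].round(3),'ext',(mu+ev[0]*t.min()).round(4),(mu+ev[0]*t.max()).round(4))
E
```

```text
dt [ 0.382 -0.008  0.01 ] [0.65  0.396 1.05 ]
 lever top 758 [0.513 0.094 0.147] [0.568 0.317 0.161]
st [ 0.382 -0.24   0.01 ] [ 0.594 -0.008  1.05 ]
 lever top 393 [ 0.455 -0.23   0.147] [ 0.535 -0.188  0.16 ]
beaker [ 0.382 -0.008  0.01 ] [0.774 0.07  1.05 ]
dish [ 0.382 -0.034  0.01 ] [0.63  0.054 1.05 ]
bot [ 0.382 -0.017  0.042] [0.451 0.022 1.05 ]
pink [ 0.301 -0.008  0.01 ] [0.411 0.318 1.05 ]
 lever top 879 [0.318 0.137 0.147] [0.395 0.3   0.162]
385 [0.5409 0.1328 0.1563] 1.05 dir [0.573 0.82 ] ext [[ 0.4226 -0.0365]] [[0.5639 0.1656]]
381 [0.5434 0.2711 0.1587] 1.05 dir [0.453 0.892] ext [[ 0.3975 -0.0161]] [[0.565  0.3136]]
```

View pics/crop0.png

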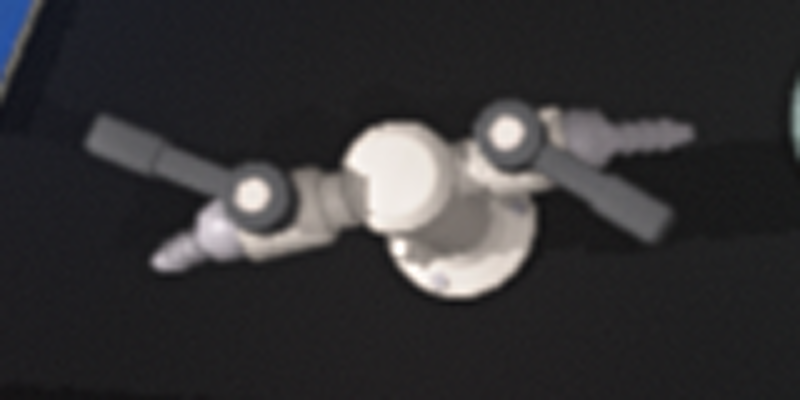

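```bash
python3 - <<'E'
from h import *
W=np.load("pics/W.npy");d=np.load("pics/top0.npy");W[d==0]=np.nan
R=W[190:265,85:235];m=np.nan_to_num(R[...,2])>.146
n,l,st,ce=cv2.connectedComponentsWithStats(m.astype(np.uint8))
piv=[];
for i in range(1,n):
    P=R[l==i]
    if len(P)<30: continue
    hub=P[P[:,2]>.157]; lev=P[P[:,2]<.1565]
    c0=hub[:,:2].mean(0)
    lev=lev[np.linalg.norm(lev[:,:2]-c0,axis=1)>.02]
    vx,vy,x0,y0=cv2.fitLine(lev[:,:2].astype(np.float32),cv2.DIST_L2,0,.01,.01).ravel()
    q=lev[:,:2].mean(0)-c0
    dv=np.array([vx,vy]);dv*=np.sign(dv@q)
    print(len(hub),'hub',c0.round(4),'z',np.median(hub[:,2]).round(4),'levz',np.median(lev[:,2]).round(4),'dir',dv.round(3),'ang',np.degrees(np.arctan2(dv[1],dv[0])).round(1),'from hub',np.degrees(np.arctan2(q[1],q[0])).round(1),'tip',((lev[:,:2]-c0)@dv).max().round(4))
    piv.append((c0,dv))
a,b=[p[0] for p in piv]
print('sep',np.linalg.norm(a-b),'mid',(a+b)/2,'axis ang',np.degrees(np.arctan2(*(b-a)[::-1])))
# top of column
S=R[20:50,65:100].reshape(-1,3);
S=W[205:245,140:178].reshape(-1,3);S=S[(S[:,2]>.12)&(S[:,2]<.145)];print('col',np.nanmean(S,0),len(S))
for n,(u0,u1,v0,v1) in dict(st=(335,400,185,275),beaker=(220,268,115,165),dish=(232,285,188,238),bot=(250,280,268,298),pink=(95,215,285,362)).items():
    Q=W[v0:v1,u0:u1].reshape(-1,3);Q=Q[np.nan_to_num(Q[:,2])>.01];print(n,Q.min(0).round(3),Q.max(0).round(3))
E
```

```text
51 hub [0.5522 0.1513] z 0.1579 levz 0.1528 dir [-0.544 -0.839] ang -123.0 from hub -121.5 tip 0.0646
45 hub [0.5359 0.2528] z 0.1576 levz 0.1529 dir [0.391 0.92 ] ang 67.0 from hub 66.3 tip 0.0676
sep 0.10275960684385997 mid [0.54405074 0.20207951] axis ang 99.07660405990295
col [0.54310748 0.20487216 0.12954101] 536
st [ 0.455 -0.24   0.01 ] [ 0.594 -0.187  0.16 ]
beaker [0.705 0.004 0.01 ] [0.774 0.07  0.09 ]
dish [ 0.54  -0.034  0.01 ] [0.63  0.054 0.023]
bot [ 0.41  -0.017  0.042] [0.451 0.022 0.068]
pink [0.301 0.121 0.01 ] [0.411 0.318 0.162]
```

```bash
cat >> h.py <<'E'
def st():
    s=manip.observe();R=np.array(s["eef_rot"])
    print('t',round(float(s["clock"]),2),'tcp',np.round(s["tcp_pos"],4),'zang',np.degrees(np.arctan2(R[1,2],R[0,2])).round(2),'F',np.round(s["force"],1),'w',round(float(s["gripper_width"]),4),'j',np.round(s["joint_pos"],2))
    return np.array(s["tcp_pos"]),R
def go(target,zang=None):
    p,R=st();print(' shift tool',(R.T@(np.array(target)-p)).round(4))
    a=np.degrees(np.arctan2(R[1,2],R[0,2]))
    if zang is not None: print(' ry',round(a-zang,2))
E
python3 - <<'E'
from h import *
d=np.load("pics/side0.npy");W=cloud(d,manip.camera_params("side"))
im=cv2.imread("pics/side0.png")
P=W[d>0]
for y in np.arange(.25,.75,.05):
  for x in np.arange(.15,.7,.05):
    q=P[(abs(P[:,0]-x)<.025)&(abs(P[:,1]-y)<.025)];print('%.2f'%(q[:,2].max() if len(q) else -1),end=' ')
  print('y%.2f'%y)
go([.30,.55,.32])
go([.54,.335,.20],67)
E
```

```text
0.00 0.00 0.00 0.16 0.16 0.15 0.00 0.15 0.16 0.00 0.00 y0.25
0.00 0.00 0.00 0.12 0.15 0.15 0.00 0.09 0.15 0.00 0.00 y0.30
0.00 0.00 0.00 0.00 0.00 0.00 0.00 0.00 0.00 0.00 0.00 y0.35
0.00 0.00 0.00 0.00 0.00 0.00 0.00 0.00 0.00 0.01 0.02 y0.40
0.00 0.00 0.00 0.00 -1.00 0.00 0.15 0.05 0.00 0.02 0.02 y0.45
0.00 0.00 0.00 0.00 0.00 0.00 0.15 0.03 0.06 0.03 0.02 y0.50
0.00 0.00 0.00 0.00 0.00 0.15 0.15 0.05 0.06 0.03 0.02 y0.55
0.39 0.47 0.47 0.00 -0.00 0.15 0.10 0.06 0.06 0.00 0.02 y0.60
0.46 0.46 0.46 0.00 0.00 0.15 0.06 0.06 0.03 0.00 0.01 y0.65
0.44 0.40 0.46 0.00 0.00 0.15 0.03 0.07 0.03 0.00 0.00 y0.70
t 0.1 tcp [0.1865 0.6744 0.2134] zang 74.54 F [0.6 0.9 0.3] w 0.0912 j [ 1.27  0.38  1.73  0.    1.03 -0.03]
 shift tool [ 0.1425 -0.1065 -0.0897]
t 0.1 tcp [0.1865 0.6744 0.2134] zang 74.54 F [0.6 0.9 0.3] w 0.0912 j [ 1.27  0.38  1.73  0.    1.03 -0.03]
 shift tool [ 0.4312  0.0136 -0.2328]
 ry 7.54
```

Candidates for the double tap in the top view: white two-valve at (165,228), which I chose; pink at (155,325) and (360,115), which are decoys; white single-valve tap at (370,215). The crop at (130,229)/(182,216) confirms two white valves with dark levers. The left lever has about 58° left to shut and the right about 49°.

>>> apply_moves:
  plan:
    - [[0.021,-0.001,-0.011],[0,0,0],0]
    - [[0.021,-0.001,-0.011],[0,0,0],0]
    - [[0.021,-0.001,-0.011],[0,0,0],0]
    - [[0.021,-0.001,-0.011],[0,0,0],0]
    - [[0.021,-0.001,-0.011],[0,0,0],0]
    - [[0.021,0,-0.011],[0,0,0],0]
    - [[0.021,0,-0.011],[0,0,0],0]
    - [[0.021,0,-0.011],[0,0,0],0]
    - [[0.021,0,-0.011],[0,0,0],0]
    - [[0.021,0,-0.011],[0,0,0],0]
  newtons: 10

```text
clock: 0.93
tcp_pos: [0.3603, 0.5116, 0.2187]
eef_rot: [[0.964, -0.0, 0.266], [-0.266, -0.0, 0.964], [-0.0, -1.0, -0.0]]
force: [1.0, 0.8, -0.4]
gripper_width: 0.0275
```

>>> apply_moves:
  plan:
    - [[0.021,0,-0.012],[0,0,0],0]
    - [[0.021,0,-0.012],[0,0,0],0]
    - [[0.021,0,-0.012],[0,0,0],0]
    - [[0.021,0,-0.012],[0,0,0],0]
    - [[0.021,0,-0.012],[0,0,0],0]
    - [[0.021,0,-0.012],[0,0,0],0]
    - [[0.021,0,-0.012],[0,0,0],0]
    - [[0.021,0,-0.012],[0,0,0],0]
    - [[0.021,0,-0.012],[0,0,0],0]
    - [[0.021,0,-0.012],[0,7,0],0]

```text
clock: 1.77
tcp_pos: [0.5306, 0.34, 0.2187]
eef_rot: [[0.925, -0.0, 0.38], [-0.38, -0.0, 0.925], [-0.0, -1.0, -0.0]]
force: [0.0, 1.2, -0.8]
gripper_width: 0.0004
```

```bash
python3 - <<'E'
from h import *
go([.5363+.055*np.cos(np.radians(67))+.032*np.cos(np.radians(157)),.2504+.055*np.sin(np.radians(67))+.032*np.sin(np.radians(157)),.143],67)
for n in ["side","wrist","top"]:
    im,d=manip.grab_frame(n);cv2.imwrite(f"pics/{n}1.png",im[:,:,::-1]);np.save(f"pics/{n}1.npy",d)
E
```

```text
t 1.77 tcp [0.5306 0.34   0.2187] zang 67.67 F [ 0.   1.2 -0.8] w 0.0004 j [ 0.53  0.27  1.88 -0.    1.   -0.65]
 shift tool [ 0.0079  0.0757 -0.0253]
 ry 0.67
```

```bash
python3 - <<'E'
import cv2,numpy as np
a=cv2.resize(cv2.imread("pics/side1.png")[80:230,130:330],(600,450),interpolation=cv2.INTER_CUBIC)
cv2.imwrite("pics/s1c.png",a)
E
```

```text
(no output)
```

View pics/s1c.png

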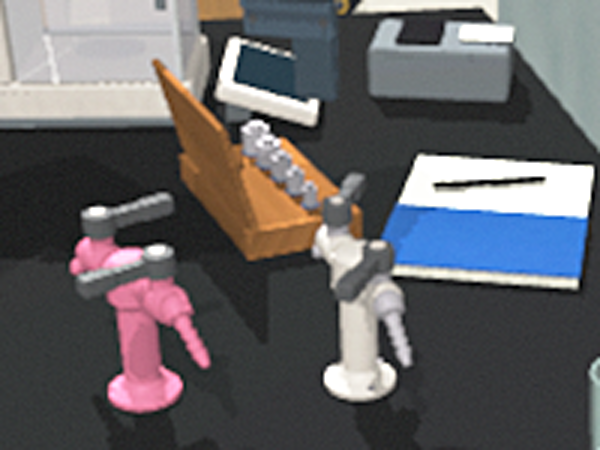

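View pics/wrist1.png

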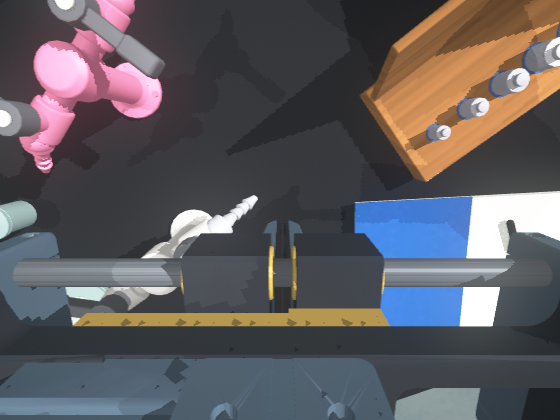

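View pics/top1.png

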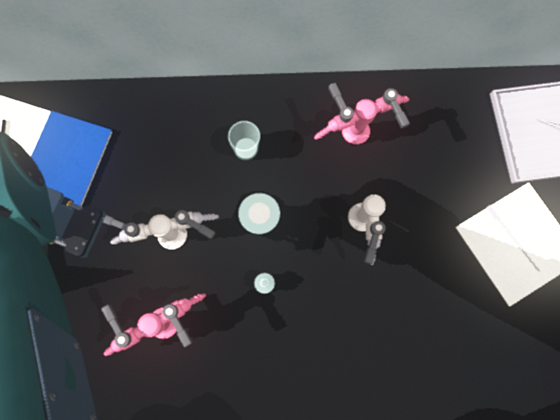

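Side crop: white tap with its levers at (345,200) and (368,265), the same as found from above. Wrist: fingers are shut and beside the lever, with nothing under them but the bench. I'll descend clear of the lever tip, then slide in alongside it.

>>> apply_moves:
  plan:
    - [[0,0.025,0],[0,0,0],0]
    - [[0,0.025,0],[0,0,0],0]
    - [[0,0.0257,0],[0,0.7,0],0]
    - [[0,0,-0.012],[0,0,0],0]
    - [[0,0,-0.013],[0,0,0],0]
    - [[0.004,0,0],[0,0,0],0]
    - [[0.004,0,0],[0,0,0],0]
    - [[0,0,0],[0,0,0],0]

```text
clock: 2.58
tcp_pos: [0.5291, 0.315, 0.1451]
eef_rot: [[0.919, 0.003, 0.393], [-0.393, 0.001, 0.919], [0.002, -1.0, 0.002]]
force: [0.1, 0.5, -0.3]
gripper_width: 0.0004
```

```bash
cat >> h.py <<'E'
def pushplan(piv,th0,th1,n,off,r=.055):
    # rows for rotating with lever, from pose at th0 to th1 (deg), in tool axes; x normal = -(th+90) dir or so
    p,R=st();P=p.copy();Rk=R.copy()
    from scipy.spatial.transform import Rotation as Ro
    ths=np.linspace(th0,th1,n+1)[1:]
    for th in ths:
        t=np.radians(th);T=np.array([piv[0]+r*np.cos(t)-off*np.sin(t),piv[1]+r*np.sin(t)+off*np.cos(t),.143])
        sh=Rk.T@(T-P)
        step=(th0-th1)/n
        print(round(th,1),sh.round(4),round(step,2),T.round(4))
        P=T;Rk=Rk@Ro.from_rotvec([0,np.radians(step),0]).as_matrix()
E
python3 - <<'E'
from h import *
pushplan([.5363,.2504],67,15,10,.024)
E
```

```text
t 2.58 tcp [0.5291 0.315  0.1451] zang 66.84 F [ 0.1  0.5 -0.3] w 0.0004 j [ 0.5   0.34  1.94 -0.    0.86 -0.67]
61.8 [0.013  0.0021 0.0003] 5.2 [0.5411 0.3102 0.143 ]
56.6 [0.0051 0.     0.002 ] 5.2 [0.5465 0.3095 0.143 ]
51.4 [0.0051 0.     0.002 ] 5.2 [0.5519 0.3084 0.143 ]
46.2 [0.0051 0.     0.002 ] 5.2 [0.557  0.3067 0.143 ]
41.0 [0.0051 0.     0.002 ] 5.2 [0.5621 0.3046 0.143 ]
35.8 [0.0051 0.     0.002 ] 5.2 [0.5669 0.302  0.143 ]
30.6 [0.0051 0.     0.002 ] 5.2 [0.5714 0.2991 0.143 ]
25.4 [0.0051 0.     0.002 ] 5.2 [0.5757 0.2957 0.143 ]
20.2 [0.0051 0.     0.002 ] 5.2 [0.5796 0.2919 0.143 ]
15.0 [0.0051 0.     0.002 ] 5.2 [0.5832 0.2878 0.143 ]
```

>>> apply_moves:
  plan:
    - [[0.004,0.001,0],[0,0,0],0]
    - [[0.004,0,0],[0,0,0],0]
    - [[0.005,0,0],[0,5.2,0],0]
    - [[0.005,0,0.002],[0,5.2,0],0]
    - [[0.005,0,0.002],[0,5.2,0],0]
    - [[0,0,0],[0,0,0],0]

```text
clock: 3.08
tcp_pos: [0.551, 0.3082, 0.1425]
eef_rot: [[0.777, 0.0, 0.63], [-0.63, 0.0, 0.777], [-0.0, -1.0, 0.0]]
force: [-0.1, 0.7, -0.1]
gripper_width: 0.0007
```

```bash
python3 - <<'E'
from h import *
pushplan([.5363,.2504],51.4,15,7,.024)
for n in ["side","wrist","top"]:
    im,d=manip.grab_frame(n);cv2.imwrite(f"pics/{n}2.png",im[:,:,::-1])
    if n=="side":cv2.imwrite("pics/s2c.png",cv2.resize(im[80:230,130:330,::-1],(600,450),interpolation=cv2.INTER_CUBIC))
E
```

```text
t 3.08 tcp [0.551  0.3082 0.1425] zang 50.98 F [-0.1  0.7 -0.1] w 0.0007 j [ 0.47  0.36  1.91  0.    0.87 -0.42]
46.2 [ 0.0056 -0.0005  0.0027] 5.2 [0.557  0.3067 0.143 ]
41.0 [ 0.0051 -0.      0.002 ] 5.2 [0.5621 0.3046 0.143 ]
35.8 [ 0.0051 -0.      0.002 ] 5.2 [0.5669 0.302  0.143 ]
30.6 [ 0.0051 -0.      0.002 ] 5.2 [0.5714 0.2991 0.143 ]
25.4 [ 0.0051 -0.      0.002 ] 5.2 [0.5757 0.2957 0.143 ]
20.2 [ 0.0051 -0.      0.002 ] 5.2 [0.5796 0.2919 0.143 ]
15.0 [ 0.0051 -0.      0.002 ] 5.2 [0.5832 0.2878 0.143 ]
```

View pics/s2c.png

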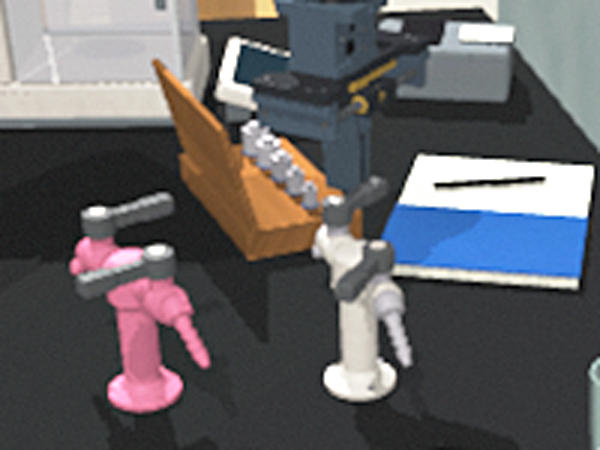

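View pics/wrist2.png

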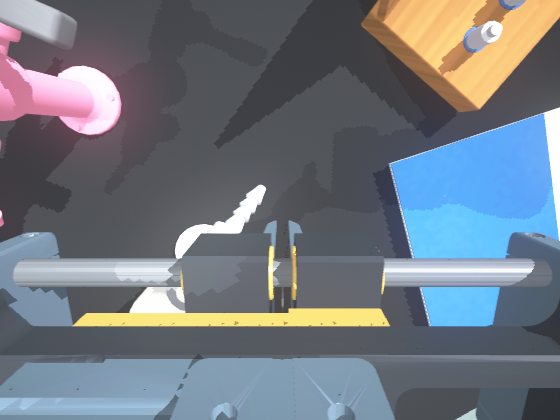

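The side crop shows the left lever has swung, its tip now at (380,185), with the fingertip behind it. I'll continue.

>>> apply_moves:
  plan:
    - [[0.005,0,0.002],[0,5.2,0],0]
    - [[0.005,0,0.002],[0,5.2,0],0]
    - [[0.005,0,0.002],[0,5.2,0],0]
    - [[0.005,0,0.002],[0,5.2,0],0]
    - [[0.005,0,0.002],[0,5.2,0],0]

```text
clock: 3.65
tcp_pos: [0.5734, 0.2959, 0.1421]
eef_rot: [[0.425, -0.001, 0.905], [-0.905, -0.0, 0.425], [-0.0, -1.0, -0.001]]
force: [-3.9, 2.9, 1.0]
gripper_width: 0.0004
```

```bash
python3 - <<'E'
from h import *
pushplan([.5363,.2504],25.4,9,6,.024)
for n in ["side","top"]:
    im,d=manip.grab_frame(n)
    c=im[80:230,130:330,::-1] if n=="side" else im[180:280,60:220,::-1]
    cv2.imwrite(f"pics/{n}3c.png",cv2.resize(c,None,fx=3,fy=3,interpolation=cv2.INTER_CUBIC))
E
```

```text
t 3.65 tcp [0.5734 0.2959 0.1421] zang 25.14 F [-3.9  2.9  1. ] w 0.0004 j [0.44 0.39 1.88 0.   0.88 0.  ]
22.7 [ 0.0039 -0.0009  0.0031] 2.73 [0.5778 0.2937 0.143 ]
19.9 [ 0.0026 -0.      0.0011] 2.73 [0.5798 0.2917 0.143 ]
17.2 [ 0.0026 -0.      0.0011] 2.73 [0.5817 0.2896 0.143 ]
14.5 [ 0.0026 -0.      0.0011] 2.73 [0.5836 0.2874 0.143 ]
11.7 [ 0.0026 -0.      0.0011] 2.73 [0.5853 0.2851 0.143 ]
9.0 [ 0.0026 -0.      0.0011] 2.73 [0.5869 0.2827 0.143 ]
```

View pics/side3c.png

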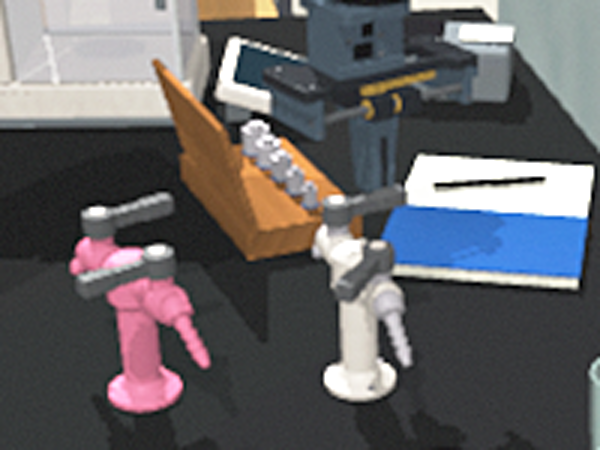

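View pics/top3c.png

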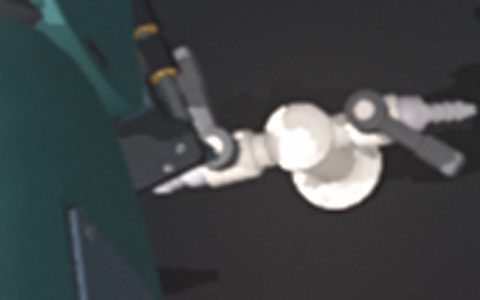

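Both views show the left lever at about 28°, with the fingertip on its outer side and about 5 N of contact force. I'll take smaller steps now.

>>> apply_moves:
  plan:
    - [[0.0026,-0.0005,0.0011],[0,2.7,0],0]
    - [[0.0026,0,0.0011],[0,2.7,0],0]
    - [[0.0026,0,0.0011],[0,2.7,0],0]
    - [[0.0026,0,0.0011],[0,2.7,0],0]

```text
clock: 4.08
tcp_pos: [0.5811, 0.288, 0.1425]
eef_rot: [[0.252, -0.001, 0.968], [-0.968, 0.0, 0.252], [-0.0, -1.0, -0.001]]
force: [-5.2, 5.0, -1.6]
gripper_width: 0.0005
```

>>> apply_moves:
  plan:
    - [[0.0015,0,0.0005],[0,1.5,0],0]

```text
clock: 4.17
tcp_pos: [0.5818, 0.2874, 0.1425]
eef_rot: [[0.226, -0.001, 0.974], [-0.974, 0.002, 0.226], [-0.002, -1.0, -0.001]]
force: [-8.1, 18.3, -2.0]
gripper_width: 0.0002
```

>>> apply_moves:
  plan:
    - [[0.0015,0,0.0005],[0,1.5,0],0]

```text
clock: 4.25
tcp_pos: [0.5824, 0.287, 0.1426]
eef_rot: [[0.201, -0.001, 0.98], [-0.98, 0.003, 0.201], [-0.003, -1.0, -0.0]]
force: [-9.3, 27.3, -3.4]
gripper_width: 0.0006
```

```bash
cat >> h.py <<'E'
def lever(k,i,piv):
    im,d=manip.grab_frame("top");cv2.imwrite(f"pics/top{k}c.png",cv2.resize(im[180:280,60:240,::-1],None,fx=4,fy=4,interpolation=cv2.INTER_CUBIC))
    W=cloud(d,manip.camera_params("top"));P=W[d>0];g=im[d>0].mean(1)
    for n,pv,a0 in (("L",(.5363,.2504),9),("R",(.5518,.1537),-171)):
        q=P[:,:2]-pv;rr=np.linalg.norm(q,axis=1)
        m=(rr>.022)&(rr<.07)&(P[:,2]>.1475)&(P[:,2]<.157)
        if m.sum()<20: print(n,'few',m.sum());continue
        vx,vy,x0,y0=cv2.fitLine(P[m][:,:2].astype(np.float32),cv2.DIST_HUBER,0,.01,.01).ravel()
        s=np.sign(vx*q[m][:,0].mean()+vy*q[m][:,1].mean())
        print(n,m.sum(),'ang',np.degrees(np.arctan2(s*vy,s*vx)).round(1),'shut at',a0)
E
python3 - <<'E'
from h import *
pushplan([.5363,.2504],11.5,7,3,.024)
lever(4,0,0)
E
```

```text
t 4.25 tcp [0.5824 0.287  0.1426] zang 11.59 F [-9.3 27.3 -3.4] w 0.0006 j [0.42 0.39 1.87 0.   0.88 0.22]
10.0 [ 0.0042 -0.0004  0.0031] 1.5 [0.5863 0.2836 0.143 ]
8.5 [ 0.0014 -0.      0.0006] 1.5 [0.5871 0.2823 0.143 ]
7.0 [ 0.0014 -0.      0.0006] 1.5 [0.588  0.2809 0.143 ]
L 172 ang 8.5 shut at 9
R 179 ang -123.2 shut at -171
```

View pics/top4c.png

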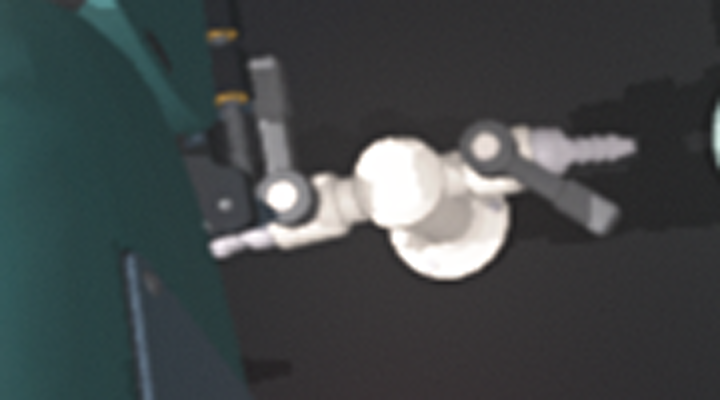

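The left lever has met its stop: it reads 8.5° against the expected 9°, and the force rose to 29 N. I'll back off and lift, then cross over the tap to the right side.

>>> apply_moves:
  plan:
    - [[-0.006,0,0],[0,0,0],0]
    - [[-0.012,0,0],[0,0,0],0]
    - [[-0.012,-0.02,0],[0,0,0],0]
    - [[0,-0.03,0],[0,0,0],0]
    - [[0,-0.03,0],[0,0,0],0]
    - [[0,0,0],[0,0,0],0]

```text
clock: 4.8
tcp_pos: [0.5797, 0.3165, 0.2288]
eef_rot: [[0.202, 0.007, 0.979], [-0.979, 0.003, 0.202], [-0.002, -1.0, 0.008]]
force: [1.0, 0.7, 1.7]
gripper_width: 0.0005
```

```bash
python3 - <<'E'
from h import *
lever(5,0,0)
pv=np.array([.5518,.1537]);t=np.radians(-122)
T=pv+.055*np.array([np.cos(t),np.sin(t)])+.040*np.array([-np.sin(t),np.cos(t)]);print(T)
go([*T,.22],58)
E
```

```text
L 187 ang 11.3 shut at 9
R 182 ang -122.7 shut at -171
[0.55657636 0.08586058]
t 4.85 tcp [0.5789 0.3159 0.2262] zang 11.65 F [-0.4 -0.   0. ] w 0.0003 j [ 0.46  0.3   1.82 -0.    1.02  0.26]
 shift tool [ 0.2208  0.0056 -0.0684]
 ry -46.35
```

>>> apply_moves:
  plan:
    - [[0.0276,0,-0.0085],[0,0,0],0]
    - [[0.0276,0,-0.0085],[0,0,0],0]
    - [[0.0276,0,-0.0085],[0,0,0],0]
    - [[0.0276,0,-0.0085],[0,0,0],0]
    - [[0.0276,0,-0.0085],[0,0,0],0]
    - [[0.0276,0,-0.0085],[0,0,0],0]
    - [[0.0276,0,-0.0085],[0,0,0],0]
    - [[0.0276,0,-0.0085],[0,0,0],0]

```text
clock: 5.52
tcp_pos: [0.5539, 0.0835, 0.222]
eef_rot: [[0.201, -0.001, 0.98], [-0.98, -0.0, 0.201], [0.0, -1.0, -0.001]]
force: [0.6, 0.1, -0.0]
gripper_width: 0.0007
```

>>> apply_moves:
  plan:
    - [[0,0,0],[0,-6.6,0],0]
    - [[0,0,0],[0,-6.6,0],0]
    - [[0,0,0],[0,-6.6,0],0]
    - [[0,0,0],[0,-6.6,0],0]
    - [[0,0,0],[0,-6.6,0],0]
    - [[0,0,0],[0,-6.6,0],0]
    - [[0,0,0],[0,-6.6,0],0]
    - [[0,0,0],[0,0,0],0]

```text
clock: 6.18
tcp_pos: [0.5543, 0.0848, 0.222]
eef_rot: [[0.849, -0.001, 0.529], [-0.529, -0.0, 0.849], [-0.0, -1.0, -0.001]]
force: [0.0, 0.5, 0.1]
gripper_width: 0.0001
```

```bash
python3 - <<'E'
from h import *
lever(6,0,0)
pv=np.array([.5518,.1537]);t=np.radians(-122)
for o in (.040,.027):
  T=pv+.055*np.array([np.cos(t),np.sin(t)])+o*np.array([-np.sin(t),np.cos(t)]);go([*T,.143],58)
E
```

```text
L few 16
R few 0
t 6.23 tcp [0.5543 0.0848 0.2221] zang 57.65 F [-0.9 -0.1 -0.5] w 0.0006 j [ 0.11  0.15  2.01 -0.    0.98 -0.9 ]
 shift tool [0.0013 0.0791 0.0022]
 ry -0.35
t 6.23 tcp [0.5543 0.0848 0.2221] zang 57.65 F [-0.9 -0.1 -0.5] w 0.0006 j [ 0.11  0.15  2.01 -0.    0.98 -0.9 ]
 shift tool [-0.0117  0.0791  0.0021]
 ry -0.35
```

View pics/top6c.png

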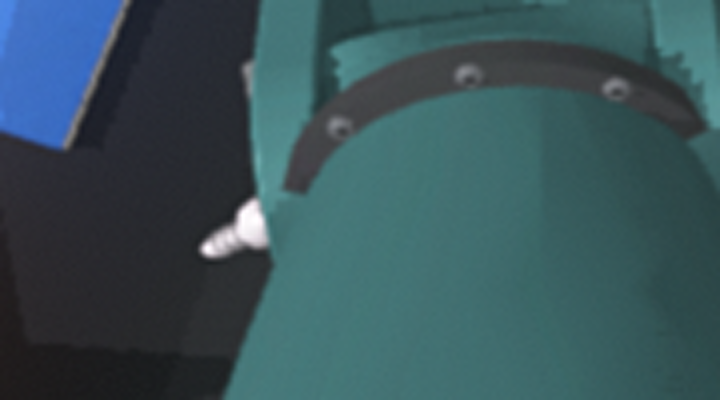

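The arm now hides the tap from above, so I'll rely on the measured pose, the side view and the force. Descending with about 15 mm clearance.

>>> apply_moves:
  plan:
    - [[0,0.026,0],[0,0,0],0]
    - [[0,0.026,0],[0,0,0],0]
    - [[0,0.0265,0.002],[0,0,0],0]
    - [[-0.004,0,0],[0,0,0],0]
    - [[-0.004,0,0],[0,0,0],0]
    - [[0,0,0],[0,0,0],0]

```text
clock: 6.73
tcp_pos: [0.5487, 0.091, 0.1452]
eef_rot: [[0.844, 0.0, 0.536], [-0.536, 0.0, 0.844], [0.0, -1.0, 0.0]]
force: [0.7, 0.5, 0.1]
gripper_width: 0.0007
```

```bash
python3 - <<'E'
from h import *
pushplan([.5518,.1537],-122,-171,12,.024)
im,d=manip.grab_frame("side")
cv2.imwrite(f"pics/side7c.png",cv2.resize(im[80:230,130:330,::-1],None,fx=3,fy=3,interpolation=cv2.INTER_CUBIC))
E
```

```text
t 6.73 tcp [0.5487 0.091  0.1452] zang 57.58 F [0.7 0.5 0.1] w 0.0007 j [ 0.12  0.25  2.06 -0.    0.83 -0.88]
-126.1 [-0.0106  0.0022 -0.0018] 4.08 [0.5388 0.0951 0.143 ]
-130.2 [-0.004  -0.     -0.0016] 4.08 [0.5347 0.0962 0.143 ]
-134.2 [-0.004  -0.     -0.0016] 4.08 [0.5306 0.0976 0.143 ]
-138.3 [-0.004  -0.     -0.0016] 4.08 [0.5267 0.0992 0.143 ]
-142.4 [-0.004  -0.     -0.0016] 4.08 [0.5229 0.1011 0.143 ]
-146.5 [-0.004  -0.     -0.0016] 4.08 [0.5192 0.1033 0.143 ]
-150.6 [-0.004  -0.     -0.0016] 4.08 [0.5157 0.1058 0.143 ]
-154.7 [-0.004  -0.     -0.0016] 4.08 [0.5124 0.1085 0.143 ]
-158.8 [-0.004  -0.     -0.0016] 4.08 [0.5092 0.1114 0.143 ]
-162.8 [-0.004  -0.     -0.0016] 4.08 [0.5063 0.1145 0.143 ]
-166.9 [-0.004  -0.     -0.0016] 4.08 [0.5037 0.1179 0.143 ]
-171.0 [-0.004  -0.     -0.0016] 4.08 [0.5012 0.1214 0.143 ]
```

View pics/side7c.png

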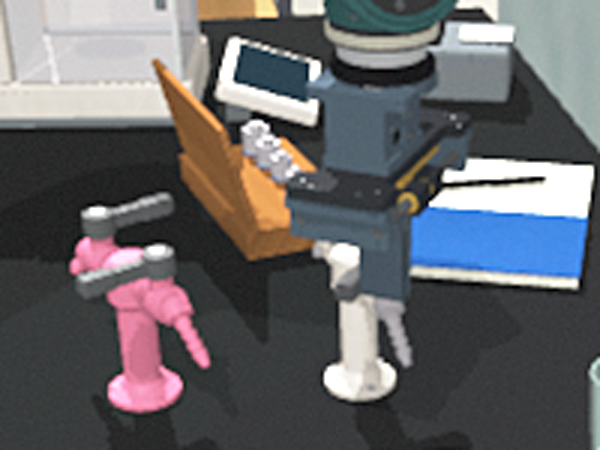

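The side crop shows the fingertip beside the right lever, at (395,290), over the nozzle. I'll sweep it in batches.

>>> apply_moves:
  plan:
    - [[-0.004,0.001,-0.001],[0,0,0],0]
    - [[-0.004,0,0],[0,0,0],0]
    - [[-0.004,0,-0.001],[0,4,0],0]
    - [[-0.004,0,-0.0016],[0,4,0],0]
    - [[-0.004,0,-0.0016],[0,4,0],0]
    - [[-0.004,0,-0.0016],[0,4,0],0]

```text
clock: 7.28
tcp_pos: [0.5261, 0.0994, 0.1444]
eef_rot: [[0.662, 0.003, 0.75], [-0.75, 0.0, 0.662], [0.002, -1.0, 0.002]]
force: [4.3, -1.3, 0.3]
gripper_width: 0.0005
```

>>> apply_moves:
  plan:
    - [[-0.004,0,-0.0016],[0,4,0],0]
    - [[-0.004,0,-0.0016],[0,4,0],0]
    - [[-0.004,0,-0.0016],[0,4,0],0]

```text
clock: 7.53
tcp_pos: [0.5152, 0.1061, 0.1444]
eef_rot: [[0.491, 0.003, 0.871], [-0.871, 0.0, 0.491], [0.001, -1.0, 0.003]]
force: [4.2, -1.7, -0.4]
gripper_width: 0.0004
```

```bash
python3 - <<'E'
from h import *
pushplan([.5518,.1537],-150.6,-171,5,.024)
im,d=manip.grab_frame("side")
cv2.imwrite(f"pics/side8c.png",cv2.resize(im[80:230,130:330,::-1],None,fx=3,fy=3,interpolation=cv2.INTER_CUBIC))
E
```

```text
t 7.53 tcp [0.5152 0.1061 0.1444] zang 29.42 F [ 4.2 -1.7 -0.4] w 0.0004 j [ 0.16  0.21  2.12 -0.    0.81 -0.35]
-154.7 [-0.0034  0.0014 -0.0013] 4.08 [0.5123 0.1085 0.143 ]
-158.8 [-0.004  -0.     -0.0016] 4.08 [0.5092 0.1114 0.143 ]
-162.8 [-0.004  -0.     -0.0016] 4.08 [0.5063 0.1145 0.143 ]
-166.9 [-0.004  -0.     -0.0016] 4.08 [0.5037 0.1179 0.143 ]
-171.0 [-0.004  -0.     -0.0016] 4.08 [0.5012 0.1214 0.143 ]
```

View pics/side8c.png

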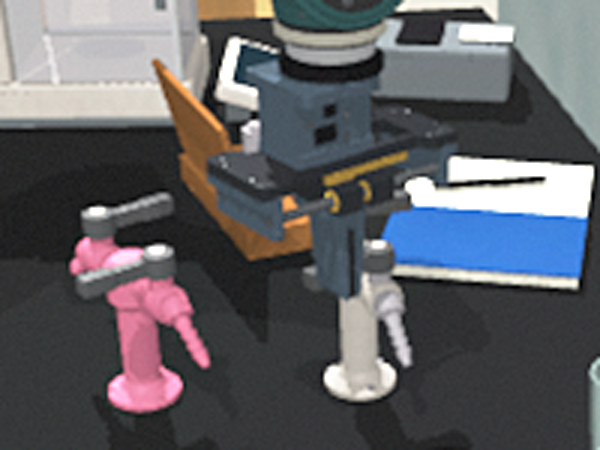

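The lever is moving as expected at about 4.5 N. By symmetry with the left side, the stop should come at about TCP (0.506, 0.117). I'll go in small steps and check the force.

>>> apply_moves:
  plan:
    - [[-0.003,0.0005,-0.0012],[0,3,0],0]
    - [[-0.002,0,-0.0008],[0,2.5,0],0]

```text
clock: 7.75
tcp_pos: [0.5107, 0.1094, 0.1436]
eef_rot: [[0.408, 0.002, 0.913], [-0.913, -0.0, 0.408], [0.001, -1.0, 0.002]]
force: [1.5, -3.4, 2.9]
gripper_width: 0.0008
```

>>> apply_moves:
  plan:
    - [[-0.002,0,-0.0008],[0,2.5,0],0]

```text
clock: 7.83
tcp_pos: [0.509, 0.1108, 0.1436]
eef_rot: [[0.368, 0.001, 0.93], [-0.93, -0.0, 0.368], [0.001, -1.0, 0.001]]
force: [0.8, -3.1, 3.4]
gripper_width: 0.0005
```

>>> apply_moves:
  plan:
    - [[-0.0015,0,-0.0006],[0,2,0],0]

```text
clock: 7.92
tcp_pos: [0.5078, 0.112, 0.1435]
eef_rot: [[0.336, 0.001, 0.942], [-0.942, -0.0, 0.336], [0.001, -1.0, 0.001]]
force: [-0.5, -3.5, 2.6]
gripper_width: 0.0003
```

>>> apply_moves:
  plan:
    - [[-0.001,0,-0.0004],[0,1,0],0]

```text
clock: 8.0
tcp_pos: [0.507, 0.1128, 0.1434]
eef_rot: [[0.319, 0.001, 0.948], [-0.948, -0.0, 0.319], [0.0, -1.0, 0.001]]
force: [0.5, -2.4, 1.8]
gripper_width: 0.0007
```

>>> apply_moves:
  plan:
    - [[-0.0015,0,-0.0006],[0,1.5,0],0]

```text
clock: 8.08
tcp_pos: [0.506, 0.114, 0.1433]
eef_rot: [[0.296, 0.001, 0.955], [-0.955, -0.0, 0.296], [0.0, -1.0, 0.001]]
force: [0.7, -3.8, 1.9]
gripper_width: 0.0004
```

>>> apply_moves:
  plan:
    - [[-0.0015,0,-0.0006],[0,1.5,0],0]

```text
clock: 8.17
tcp_pos: [0.5049, 0.1153, 0.1432]
eef_rot: [[0.27, 0.001, 0.963], [-0.963, -0.0, 0.27], [0.0, -1.0, 0.001]]
force: [0.7, -4.1, 2.5]
gripper_width: 0.0003
```

>>> apply_moves:
  plan:
    - [[-0.001,0,-0.0004],[0,1,0],0]

```text
clock: 8.25
tcp_pos: [0.5042, 0.1162, 0.1432]
eef_rot: [[0.253, 0.001, 0.968], [-0.968, -0.0, 0.253], [0.0, -1.0, 0.0]]
force: [0.1, -3.4, 2.6]
gripper_width: 0.0005
```

>>> apply_moves:
  plan:
    - [[-0.001,0,-0.0004],[0,1,0],0]

```text
clock: 8.33
tcp_pos: [0.5036, 0.1171, 0.143]
eef_rot: [[0.236, 0.0, 0.972], [-0.972, -0.0, 0.236], [0.0, -1.0, 0.0]]
force: [0.0, -4.0, 2.5]
gripper_width: 0.0007
```

>>> apply_moves:
  plan:
    - [[-0.001,0,-0.0003],[0,1,0],0]

```text
clock: 8.42
tcp_pos: [0.503, 0.118, 0.1429]
eef_rot: [[0.218, 0.0, 0.976], [-0.976, -0.0, 0.218], [0.0, -1.0, 0.0]]
force: [-1.5, -1.9, 2.8]
gripper_width: 0.0005
```

>>> apply_moves:
  plan:
    - [[-0.001,0,-0.0003],[0,1,0],0]

```text
clock: 8.5
tcp_pos: [0.5024, 0.1188, 0.1428]
eef_rot: [[0.201, -0.0, 0.98], [-0.98, -0.0, 0.201], [0.0, -1.0, -0.0]]
force: [0.7, -10.8, 3.1]
gripper_width: 0.0006
```

>>> apply_moves:
  plan:
    - [[-0.0007,0,0],[0,1,0],0]

```text
clock: 8.58
tcp_pos: [0.5021, 0.119, 0.1427]
eef_rot: [[0.184, -0.001, 0.983], [-0.983, -0.001, 0.184], [0.001, -1.0, -0.001]]
force: [-1.1, -16.4, 4.7]
gripper_width: 0.0005
```

```bash
python3 - <<'E'
from h import *
st()
im,d=manip.grab_frame("side")
cv2.imwrite(f"pics/side9c.png",cv2.resize(im[80:230,130:330,::-1],None,fx=3,fy=3,interpolation=cv2.INTER_CUBIC))
E
```

```text
t 8.58 tcp [0.5021 0.119  0.1427] zang 10.63 F [ -1.1 -16.4   4.7] w 0.0005 j [ 0.19  0.2   2.14 -0.    0.81  0.  ]
```

View pics/side9c.png

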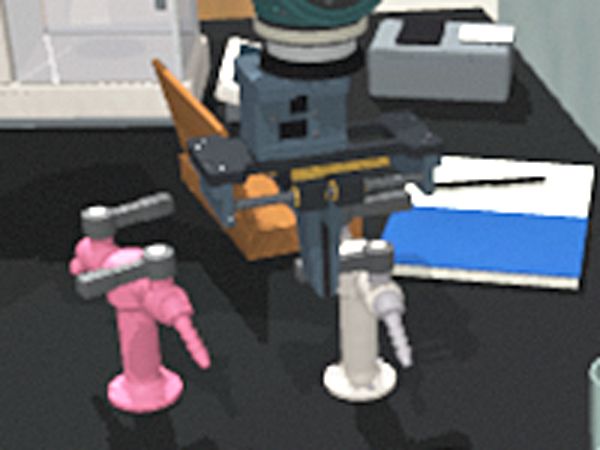

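The right lever is on its stop: the force rose from 4 to 17 N at about 10.6°, where it was expected. I'll back off, lift, and clear the view.

>>> apply_moves:
  plan:
    - [[0.006,0,0],[0,0,0],0]
    - [[0.012,0,0],[0,0,0],0]
    - [[0.012,-0.02,0],[0,0,0],0]
    - [[0,-0.03,0],[0,0,0],0]
    - [[0,-0.035,0],[0,0,0],0]
    - [[0.03,0,0],[0,0,0],0]
    - [[0.03,0,0],[0,0,0],0]
    - [[0.03,0,0],[0,0,0],0]
    - [[0.03,0,0],[0,0,0],0]
    - [[0.03,0,0],[0,0,0],0]

```text
clock: 9.47
tcp_pos: [0.5355, -0.0593, 0.2278]
eef_rot: [[0.184, 0.0, 0.983], [-0.983, 0.0, 0.184], [-0.0, -1.0, 0.0]]
force: [-0.3, 0.1, 0.2]
gripper_width: 0.0008
```

>>> apply_moves:
  plan:
    - [[0.03,0,0],[0,0,0],0]
    - [[0.03,0,0],[0,0,0],0]
    - [[0.03,0,0],[0,0,0],0]
    - [[0.03,0,0],[0,0,0],0]
    - [[0,0,0],[0,0,0],0]
    - [[0,0,0],[0,0,0],0]

```text
clock: 9.97
tcp_pos: [0.5575, -0.1769, 0.2274]
eef_rot: [[0.182, -0.0, 0.983], [-0.983, 0.0, 0.182], [-0.0, -1.0, -0.0]]
force: [-0.0, -0.0, -0.6]
gripper_width: 0.0005
```

```bash
python3 - <<'E'
from h import *
st();lever(10,0,0);lever(10,0,0);lever(10,0,0)
im,d=manip.grab_frame("top");cv2.imwrite("pics/top10.png",im[:,:,::-1])
np.save("pics/W10.npy",np.where((d>0)[...,None],cloud(d,manip.camera_params("top")),np.nan))
W=np.load("pics/W10.npy")
for n,pv in (("L",(.5363,.2504)),("R",(.5518,.1537))):
    q=W[...,:2]-pv;r=np.hypot(q[...,0],q[...,1]);m=(W[...,2]>.147)&(W[...,2]<.157)&(r<.08)&(r>.04)
    c=q[m].mean(0);print(n,'tip-part bearing',np.degrees(np.arctan2(c[1],c[0])).round(1),m.sum())
for n,(u0,u1,v0,v1) in dict(beaker=(220,268,115,165),dish=(232,285,188,238),bot=(250,280,268,298)).items():
    Q=W[v0:v1,u0:u1].reshape(-1,3);Q=Q[np.nan_to_num(Q[:,2])>.01];print(n,Q.min(0).round(3),Q.max(0).round(3))
E
```

```text
t 9.97 tcp [ 0.5575 -0.1769  0.2274] zang 10.5 F [-0.  -0.  -0.6] w 0.0005 j [-0.35  0.18  1.96  0.    1.   -0.53]
L 188 ang 12.4 shut at 9
R 183 ang -167.6 shut at -171
L 187 ang 12.3 shut at 9
R 186 ang -168.0 shut at -171
L 185 ang 12.3 shut at 9
R 185 ang -166.8 shut at -171
L tip-part bearing 12.0 128
R tip-part bearing -168.0 116
beaker [0.704 0.004 0.01 ] [0.773 0.07  0.089]
dish [ 0.54  -0.034  0.01 ] [0.63  0.054 0.022]
bot [ 0.41  -0.017  0.041] [0.451 0.022 0.069]
```

View pics/top10c.png

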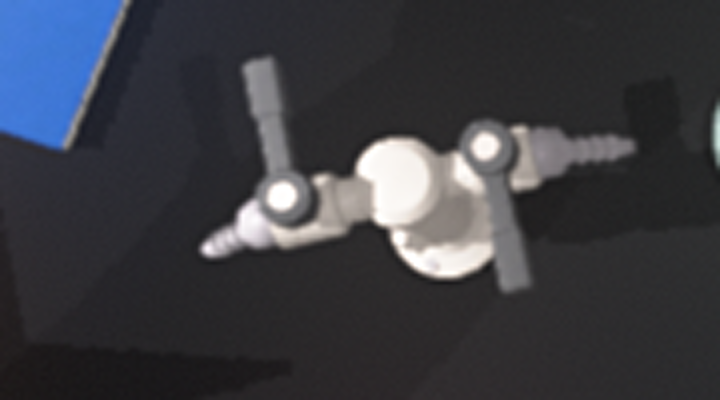

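View pics/top10.png

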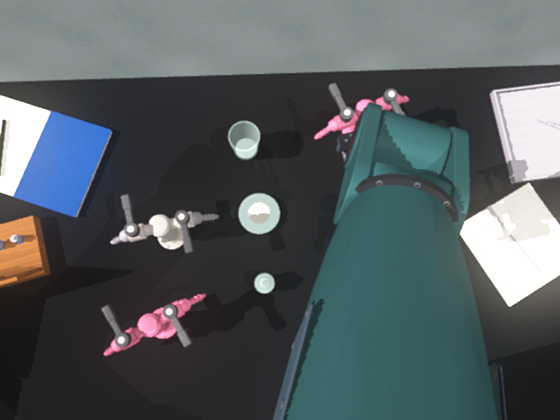

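```bash
python3 - <<'E'
from h import *
W=np.load("pics/W10.npy");c=np.array([.5441,.2020])
R=W[195:260,85:240].reshape(-1,3);R=R[(R[:,2]>.04)&(R[:,2]<.15)]
q=R[:,:2]-c;r=np.hypot(*q.T)
for sgn in (1,-1):
  for lo,hi,zl,zh in ((.085,.125,.04,.13),(.095,.125,.04,.13),(.065,.085,.04,.136)):
    m=(r>lo)&(r<hi)&(sgn*q[:,1]>0)&(R[:,2]<zh);p=R[m].mean(0)
    print(sgn,lo,m.sum(),p.round(4),'bearing',np.degrees(np.arctan2(*(p[:2]-c)[::-1])).round(1))
m=(r>.085)&(r<.125)&(q[:,1]>0)&(R[:,2]<.13);a=R[m].mean(0)
m=(r>.085)&(r<.125)&(q[:,1]<0)&(R[:,2]<.13);b=R[m].mean(0)
print('axis by nozzles',np.degrees(np.arctan2(*(a-b)[:2][::-1])))
# hub centres via bright cap pixels
im=cv2.imread("pics/top10.png").mean(2)
H=[]
for pv in ((.5363,.2504),(.5518,.1537)):
    d=np.hypot(W[...,0]-pv[0],W[...,1]-pv[1]);m=(d<.02)&(W[...,2]>.1565);H.append(W[m].mean(0));print(H[-1].round(4),m.sum())
print('axis by hubs',np.degrees(np.arctan2(*(H[0]-H[1])[:2][::-1])))
E
```

```text
1 0.085 59 [0.5236 0.2973 0.0938] bearing 102.1
1 0.095 35 [0.5225 0.3019 0.0901] bearing 102.2
1 0.065 77 [0.5262 0.2741 0.1194] bearing 103.9
-1 0.085 76 [0.5653 0.1073 0.0927] bearing -77.4
-1 0.095 45 [0.5663 0.1024 0.0889] bearing -77.4
-1 0.065 123 [0.5596 0.1302 0.1174] bearing -77.8
axis by nozzles 102.37707522675078
[0.5341 0.2503 0.1577] 59
[0.5553 0.1553 0.1575] 53
axis by hubs 102.56987122022304
```

The nozzles and hubs both put the tap's axis at 102.4–102.6°, so the levers should be shut at 12.4° and -167.6°. They measure 12.3° and about -167.5°, so both are shut. The glassware hasn't moved and nothing is touching the arm.

```bash
python3 - <<'E'
from h import *
st();print(manip.hand_in())
E
```

```text
t 10.17 tcp [ 0.5575 -0.1746  0.2277] zang 10.68 F [-0.5  0.4  0.1] w 0.0004 j [-0.34  0.18  1.96  0.    1.   -0.53]
the job is handed in; nothing more can be done
None
```

Both levers of the white double tap are shut, and I handed the job in at 10.2 s. I pushed each one round to its stop with the closed fingertip, without pinching.

**Levers:** the last top view reads 12.3° (left) and about -167.5° (right). The shut angles worked out from the nozzles and hubs are 12.4–12.6° and about -167.5°, so both agree to well within 6°.

**Disagreement:** my first estimate of the tap's axis was 99°, about 3° off. It came from a noisy reading of the hubs. The nozzle and hub measurements at the end corrected it to 102.4–102.6°, and the rise in force at both stops fits that.

**Forces:** the left lever met its stop a step sooner than I expected, and the measured tool force peaked at about 29 N. That is under the 35 N limit, but firmer than I intended. The right lever peaked at about 17 N.

**Left alone:** the beaker, dish and weighing bottle are where they began, to within about 1 mm. At the end the arm hid the single tap from the top camera, so I did not re-measure its lever. The fingers only came near it at the end, at 0.228 m, well above its 0.16 m top, and showed no contact force.

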